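Balance the centrifuge load

ROBOT

A 6-joint arm with a two-finger parallel gripper is mounted at the origin on a cart in front of the work surface, level with it; the furniture and walls round the work are solid. World frame = base frame: x ahead of the robot, y to its left, z up, the work surface at z = 0. Lengths are in m, angles in degrees, forces in N, time in s.
With the tool pointing down it reaches from about 0.3 to 0.75 m from the base axis. Payload 8.5 kg.
Tool frame: the origin (TCP) lies between the finger pads; the fingertips stand 19 mm ahead of it and the grasp point (between the pads) is the TCP; z points along the fingers, y is the line along which they close (so a half turn about z gives the same grasp; the last joint's range is limited). The gripper opens to 85 mm and grips with 20 to 120 N. Pads are 22 mm wide; open, the fingers measure 114 mm over their backs; the gripper's body (76 mm by 85 mm) begins 54 mm behind the grasp point. The pads swing forward as they close: fully open they stand 13 mm farther back than shut.
Start: joints at [54.127, 21.807, 74.336, -0, 83.858, -12.336], TCP at [0.22, 0.504, 0.217] pointing down, gripper open.
Joint ranges: [-178.18, 178.18], [-50.72, 133.34], [12.68, 142.11], [-81.47, 261.47], [9.98, 163.14], [-165.26, 165.26]. Speed limits (degrees/s): [136.94, 136.94, 180, 180, 180, 180].

INTERFACE

Orientations are given as a 3x3 rotation matrix whose columns are the frame's x, y, z axes.
In Python, from rig import env, optics gives the robot as it stands.
- The arm moves only by the tool arm_command, never from a script. Its argument "commands" is one flat list of numbers, 7 for each row, row after row: the closure, from -1 (fully open) to 1 (shut), so that 0 is half open, then the shift along the tool's x, y, z as a fraction of full scale, then the turn, a rotation vector about the tool's x, y, z as a fraction of full scale. A call has 1 to 12 rows; each row is the pose to reach, as a shift and turn from the pose commanded when the call began, along the tool's axes at that moment; what a row does not reach only later rows make up. Full scale, the value 1, is 500 mm for a shift and 120 degrees for a turn. A row lasts 1/12 s, in which the tool goes at most 41.7 mm and 7.16 degrees, less where a joint would pass 70% of its speed; a pose out of reach is approached as far as the arm can. A call with a number of a shift or a turn outside -1 to 1 is refused whole. A call with a gripper value outside its range is refused whole. The fingers move at their own pace and stop on an object; "newtons" is the grip in N (left out, the last holds). Time passes only in rows, so rows that repeat a pose let the fingers close. It gives the time, the measured TCP pose, the force, the opening and the grip force at its end, in the units of the state.
- env.observe(): the state, without advancing time (a new reading comes with each control period).
- optics.get_image(name): name is "scene" or "top" or "wrist"; returns a dict with "image" (420x560x3 uint8, red, green, blue), "intrinsics" (3x3 intrinsics, pixels), "origin" and "orientation" of the camera in the world; the wrist camera has in their place "tool_from_camera" (4x4, takes a point from camera to tool coordinates, whose origin is the TCP and whose axes are the flange's). Camera axes: x right, y down, z forward; pixel columns grow to the right and rows downward; lengths in m; the calibration is good to about 2 mm. A picture is of the moment at which its call begins: read the wrist's pose just before it. There is no depth.
- env.close_job(): hands the job in; it is judged then, once.
The state is a dict: "time_s": time; "q": joint angles; "qvel": joint speeds; "joint_efforts": joint torques, N m; "position": TCP position; "tool_rot": TCP orientation; "ft_force": force on the tool from outside, world axes, zero at the start; "wrist_torque": the same for the moment, N m; "grip_width": finger opening in m; "gripper_force": force on a finger pad.
Only numpy, scipy, OpenCV 4.12 (cv2) and the standard library are available. Lean on these libraries where they do the work, as an engineer would, in place of code of your own. Each camera call takes 0.05 s, during which the arm holds its last target. There are 200 camera calls.

TASK

The six sample tubes were dropped into the centrifuge rotor anyhow, so it would run out of balance. Rearrange them so that every tube stands directly opposite its twin (long opposite long, slim opposite slim, wide screw cap opposite wide screw cap), all fully down in the rotor's sleeves; the empty rack beside the machine is there to park a tube on the way. Keep the tubes upright and leave the carton of slides where it is.

Things in the scene. Friction and masses are not known exactly. Their poses are not given: they have to be found in the camera images.
- centrifuge: white bench centrifuge, fixed, housing 345 mm deep (its x) x 370 mm wide x 135 mm high, open round bowl of radius 150 mm on the rotor's axis. Origin under the bowl's centre at table level, x to the back. Its lid stands open at the back, 165 mm or more from the rotor axis, leaning away, up to 0.47 m above the table
- rotor: braked six-place rotor in the centrifuge bowl. Origin on its vertical axis, level with the sleeves' inner floors, 50 mm above the table; z up. Six alike round steel sleeves at radius 75 mm, 0, 60, 120, 180, 240, 300 degrees anticlockwise from its x axis; opposite = 180 degrees apart. Bore 22 mm, 50 mm deep, flared to 33 mm at the mouth (outside 37 mm), mouths at z = +50 mm; hub up to z = +58 mm
- tube_rack: white plastic tube rack, 176 x 56 x 60 mm, empty, fixed to the table, on the left or on the right of the centrifuge. Origin at the centre of its underside; three wells along its x axis at x = -55, 0 and +55 mm. Each well: bore 22 mm, flared at the mouth to about 33 mm, floor 10 mm above the table, mouth 60 mm above the table
- long_tube_a: long sample tube, 120 mm tall, 17 mm thick, domed white stopper 24 mm across over the top 24 mm. White label. Origin at the centre of its foot, z up along the tube; 30 g
- long_tube_b: twin of long_tube_a: 120 mm tall, 17 mm thick, domed white stopper 24 mm across over the top 24 mm. Origin at the centre of its foot, z up along the tube; 30 g
- slim_tube_a: short slim sample tube, 92 mm tall, 15 mm thick, straight white cap 16.4 mm across over the top 22 mm. Origin at the centre of its foot, z up along the tube; 30 g
- slim_tube_b: twin of slim_tube_a: 92 mm tall, 15 mm thick, straight white cap 16.4 mm across over the top 22 mm. Origin at the centre of its foot, z up along the tube; 30 g
- screw_tube_a: sample tube with a wide flat white screw cap, 104 mm tall, 17 mm thick, cap 34 mm across over the top 14 mm. Origin at the centre of its foot, z up along the tube; 30 g
- screw_tube_b: twin of screw_tube_a: 104 mm tall, 17 mm thick, wide flat white screw cap 34 mm across over the top 14 mm. Origin at the centre of its foot, z up along the tube; 30 g
- slide_box: bystander: pale carton of microscope slides, 60 x 90 x 32 mm, lying on the table on the other side of the centrifuge from the rack. Origin at the centre of its underside
Mind the look-alikes: they are no part of the job. Leave any brown or turquoise look-alike of the screw_tube_a alone.

How it is judged:
By the outcome, as a careful person would: the job done as asked, in the order asked, and still so for the second after the job is handed in, with the robot touching nothing.
It also fails if it takes over 115 s, if anything falls off the work surface, if the arm or the gripper's body presses on something with over 40 N, if the wrist force passes 120 N, or if a joint passes its speed limit or range.

## Working session

There is one attempt and no reset: what is moved stays moved. The work goes in short steps, Python scripts to look and compute and a tool call to move; the robot and the scene stay as the last step left them, time stands still between calls to the robot, and variables do not carry over. Pictures are saved under pics/ and viewed, at most 14 in all, crops included, and the job is handed in when it is done.

Besides the shell and the picture viewer there is one more tool, called after "Emit:" in YAML: its name, and indented under it one key for each argument. arm_command: Moves the arm, as the interface text tells. Shift numbers are shares of 500 mm and turn numbers shares of 120 degrees, none past 1 either way. Its arguments: {"type":"object","properties":{"commands":{"type":"array","items":{"type":"number"}},"newtons":{"type":"number"}},"required":["commands"]}

```bash
ls; mkdir -p pics
python3 - <<'E'
from rig import env, optics
import cv2,numpy as np
s=env.observe();print(s['time_s'],s['position'],s['tool_rot'],s['grip_width'])
for n in ['scene','top']:
    d=optics.get_image(n);cv2.imwrite(f'pics/{n}0.png',d['image'][:,:,::-1]);print(n,d['intrinsics'],d['origin'],d['orientation'])
d=optics.get_image('wrist');cv2.imwrite('pics/w0.png',d['image'][:,:,::-1]);print(d['intrinsics'],d['tool_from_camera'])
E
```

```text
pics
0.0 [0.21944752 0.5039761  0.21683492] [[-9.16811066e-01  3.99320364e-01 -8.46418827e-04]
 [ 3.99321145e-01  9.16810357e-01 -1.18028742e-03]
 [ 3.04692745e-04 -1.42009350e-03 -9.99998945e-01]] 0.08543222699743358
scene [[466.3461836    0.         282.03238512]
 [  0.         466.3461836  208.89882289]
 [  0.           0.           1.        ]] [ 0.15123881 -0.65887017  0.75755792] [[ 0.84396064 -0.34853706  0.40774055]
 [-0.53634639 -0.55956237  0.63184057]
 [ 0.00793642 -0.75193874 -0.65918521]]
top [[432.01386644   0.         274.79987158]
 [  0.         432.01386644 206.52546012]
 [  0.           0.           1.        ]] [ 0.43397674 -0.02068415  1.08785424] [[-0.00235783 -0.99139286  0.13089933]
 [-0.99997754  0.0031587   0.00591093]
 [-0.00627353 -0.13088245 -0.99137804]]
[[341.53177023   0.         282.92299101]
 [  0.         341.53177023 219.09671025]
 [  0.           0.           1.        ]] [[ 4.96531217e-05 -9.62541873e-01 -2.71133069e-01  6.93791406e-02]
 [ 9.99999102e-01  4.10978697e-04 -1.27587214e-03 -4.81003700e-04]
 [ 1.33951027e-03 -2.71132762e-01  9.62541028e-01 -1.57220156e-01]
 [ 0.00000000e+00  0.00000000e+00  0.00000000e+00  1.00000000e+00]]
```

View pics/scene0.png

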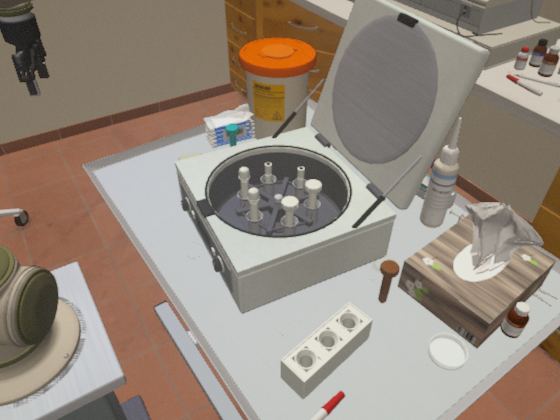

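View pics/top0.png

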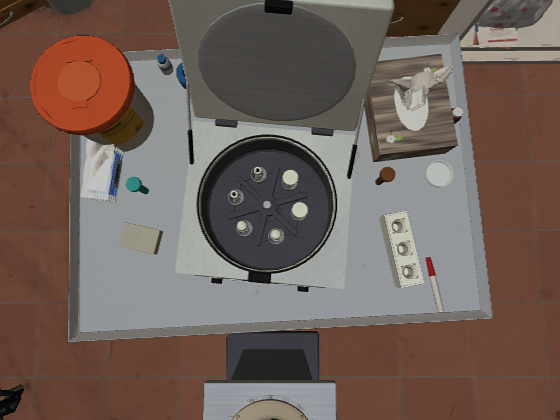

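The rotor hub is at top-view pixel (267,205). Tubes sit at (258,173), (235,197), (290,179), (300,210), (242,228) and (276,236). The rack is on the right with wells at (397,226), (403,247) and (407,272). The brown (387,175) and turquoise (135,185) look-alikes stand outside the rotor. The carton is at (140,238).

Run:
```python
import cv2,numpy as np
a=cv2.imread('pics/top0.png')[130:280,190:345];a=cv2.resize(a,None,fx=3.8,fy=3.8,interpolation=cv2.INTER_CUBIC)
cv2.imwrite('pics/c0.png',a)
```

```text
(no output)
```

View pics/c0.png

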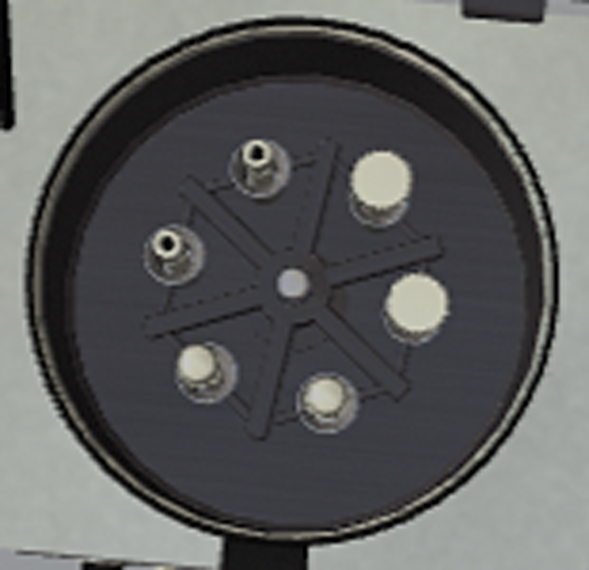

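```bash
cat > h.py <<'E'
from rig import env, optics
import numpy as np, cv2
def cam(n):
    if n=='wrist':
        s=env.observe(); d=optics.get_image(n); T=np.array(d['tool_from_camera']); R=np.array(s['tool_rot'])
        return d['image'],np.array(d['intrinsics']),np.array(s['position'])+R@T[:3,3],R@T[:3,:3]
    d=optics.get_image(n); return d['image'],np.array(d['intrinsics']),np.array(d['origin']),np.array(d['orientation'])
def ray(c,uv,z):
    _,K,o,R=c; d=R@np.linalg.solve(K,[uv[0],uv[1],1]); return (o+d*(z-o[2])/d[2])[:2]
def proj(c,p):
    _,K,o,R=c; v=K@(R.T@(np.array(p)-o)); return v[:2]/v[2]
E
python3 - <<'E'
from h import *
from scipy.optimize import least_squares
c=cam('top')
px={'S1':(257,152,.142,0),'W1':(381,180,.154,-1),'W2':(417,303,.154,-2),'L1':(324,395,.168,-3),'L2':(196,362,.168,-4),'S2':(166,243,.142,-5)}
P={k:ray(c,(190+(v[0]+.5)/3.8-.5,130+(v[1]+.5)/3.8-.5),v[2]) for k,v in px.items()}
def f(p): return np.concatenate([P[k]-p[:2]-.075*np.array([np.cos(p[2]+np.pi/3*v[3]),np.sin(p[2]+np.pi/3*v[3])]) for k,v in px.items()])
r=least_squares(f,[.45,0,.2]);print(r.x[:2],np.degrees(r.x[2]),r.fun.reshape(-1,2)*1e3)
print({k:v.round(4) for k,v in P.items()})
for uv in [(397,226),(403,248),(407.5,272)]: print(ray(c,uv,.06))
print(ray(c,(267,204.5),.108))
s=env.observe();a=np.array(s['tool_rot']);print(s['time_s'],a.T@(np.array([.48,-.02,.36])-s['position'])/.5,np.degrees(np.arctan2(a[1,1],a[0,1])))
E
```

```text
[0.56953184 0.00419751] 15.394429648707625 [[ 0.29287366 -0.1665507 ]
 [-0.24045958 -0.00755382]
 [ 0.2457268  -0.22768043]
 [ 0.081567    0.44748851]
 [-0.06600579 -0.19577041]
 [-0.3137021   0.15006684]]
{'S1': array([0.6421, 0.0239]), 'W1': array([ 0.6227, -0.0485]), 'W2': array([ 0.5509, -0.0686]), 'L1': array([ 0.4973, -0.0153]), 'L2': array([0.5161, 0.0567]), 'S2': array([0.5881, 0.0769])}
[ 0.52198471 -0.30546598]
[ 0.46976768 -0.31758237]
[ 0.41360816 -0.32582181]
[0.56808893 0.00300522]
0.2 [-0.89612743 -0.7531915  -0.28543079] 66.46133603221806
```

Emit:
arm_command:
  commands: [-0.2, -0.69, -0.55, -0.166, 0, 0, -0.196, -0.2, -0.69, -0.55, -0.166, 0, 0, -0.196, -0.2, -0.69, -0.55, -0.166, 0, 0, -0.196, -0.2, -0.69, -0.55, -0.166, 0, 0, -0.196, -0.2, -0.69, -0.55, -0.166, 0, 0, -0.196, -0.2, -0.69, -0.55, -0.166, 0, 0, -0.196, -0.2, -0.69, -0.55, -0.166, 0, 0, -0.196, -0.2, -0.69, -0.55, -0.166, 0, 0, -0.196, -0.2, -0.69, -0.55, -0.166, 0, 0, -0.196, -0.2, -0.69, -0.55, -0.166, 0, 0, -0.196, -0.2, -0.69, -0.55, -0.166, 0, 0, -0.196, -0.2, -0.69, -0.55, -0.166, 0, 0, -0.196]
  newtons: 30

```text
time_s: 1.2
position: [0.429, 0.1092, 0.3012]
tool_rot: [[-1.0, 0.007, 0.002], [0.007, 1.0, -0.002], [-0.002, -0.002, -1.0]]
ft_force: [-1.1, 0.2, -1.5]
grip_width: 0.0509
gripper_force: 0.0
```

Run:
```python
from h import *
s=env.observe();print(s['time_s'],s['position'],np.round(s['tool_rot'],4),s['grip_width'])
```

```text
1.2 [0.4290221  0.10923289 0.30115776] [[-1.      0.0067  0.0021]
 [ 0.0067  1.     -0.0016]
 [-0.0021 -0.0016 -1.    ]] 0.05093678720239964
```

Emit:
arm_command:
  commands: [-0.2, -0.138, -0.249, 0, 0, 0, 0, -0.2, -0.138, -0.249, 0, 0, 0, 0, -0.2, -0.138, -0.249, 0, 0, 0, 0, -0.2, -0.138, -0.249, 0, 0, 0, 0, -0.2, -0.138, -0.249, 0, 0, 0, 0]

```text
time_s: 1.62
position: [0.4963, -0.0131, 0.2994]
tool_rot: [[-1.0, 0.004, -0.001], [0.004, 1.0, -0.0], [0.001, -0.0, -1.0]]
ft_force: [-0.5, -0.2, -0.1]
grip_width: 0.0512
gripper_force: 0.0
```

Run:
```python
from h import *
s=env.observe();print(s['time_s'],s['position'])
c=cam('wrist');im=c[0][:,:,::-1].copy()
C=np.array([.5695,.0042])
for k in range(6):
    a=np.radians(15.4+60*k);p=C+.075*np.array([np.cos(a),np.sin(a)])
    for z,col in((.1,(0,0,255)),((.142,.142,.168,.168,.154,.154)[k],(0,255,0))):
        u=proj(c,[*p,z]);cv2.circle(im,tuple(int(round(x)) for x in u),2,col,-1)
cv2.imwrite('pics/w1.png',im)
```

```text
1.6167 [ 0.49633796 -0.01311318  0.29935715]
```

View pics/w1.png

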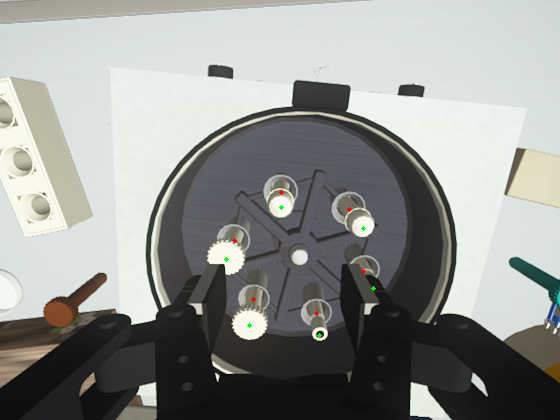

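The wrist view confirms the fit. The predicted cap tops sit on the caps: L1 (281,204), L2 (361,222), W2 (226,257), W1 (249,325), S1 (319,334). S2 is hidden behind the finger at about (373,288). I'll descend on L1, and first refine the rack well using (18,160) and (38,206).

Emit:
arm_command:
  commands: [-0.2, 0, -0.001, 0.08, 0, 0, 0, -0.2, 0, -0.001, 0.15, 0, 0, 0, -0.2, 0, -0.001, 0.22, 0, 0, 0, -0.2, 0, -0.001, 0.283, 0, 0, 0, -0.2, 0, -0.001, 0.283, 0, 0, 0, -0.2, 0, -0.001, 0.283, 0, 0, 0]

```text
time_s: 2.17
position: [0.4945, -0.0096, 0.1591]
tool_rot: [[-1.0, -0.001, -0.002], [-0.001, 1.0, 0.001], [0.002, 0.001, -1.0]]
ft_force: [-0.4, 0.9, 1.2]
grip_width: 0.0511
gripper_force: 0.0
```

Run:
```python
from h import *
s=env.observe();print(s['time_s'],s['position'],s['tool_rot'],s['ft_force'])
c=cam('wrist');cv2.imwrite('pics/w2.png',c[0][:,:,::-1])
# rack from earlier view pose
R=np.array([[-1,.004,0],[.004,1,0],[0,0,-1.]]);T=np.array(optics.get_image('wrist')['tool_from_camera'])
cc=(0,c[1],np.array([.4963,-.0131,.2994])+R@T[:3,3],R@T[:3,:3])
for uv in [(18,161),(38,207)]: print(ray(cc,uv,.06))
```

```text
2.1667 [ 0.49447722 -0.0095934   0.15910069] [[-9.99997682e-01 -9.06811668e-04 -1.95287530e-03]
 [-9.08117060e-04  9.99999365e-01  6.67663169e-04]
 [ 1.95226861e-03  6.69435061e-04 -9.99997870e-01]] [-0.35767948  0.89023801  1.22045042]
[ 0.4676342 -0.3189025]
[ 0.52219706 -0.30664195]
```

View pics/w2.png

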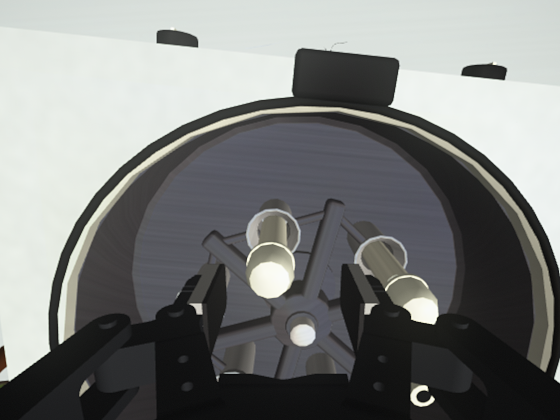

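Emit:
arm_command:
  commands: [-0.2, -0.005, -0.012, 0.002, 0, 0, 0, -0.2, -0.005, -0.012, 0.002, 0, 0, 0, -0.2, -0.005, -0.012, 0.002, 0, 0, 0]

```text
time_s: 2.52
position: [0.4981, -0.0171, 0.1589]
tool_rot: [[-1.0, 0.001, 0.002], [0.001, 1.0, -0.001], [-0.002, -0.001, -1.0]]
ft_force: [-0.4, -0.0, 0.4]
grip_width: 0.0517
gripper_force: 0.0
```

Emit:
arm_command:
  commands: [1, 0, 0, 0, 0, 0, 0, 1, 0, 0, 0, 0, 0, 0, 1, 0, 0, 0, 0, 0, 0, 1, 0, 0, 0, 0, 0, 0, 1, 0, 0, 0, 0, 0, 0, 1, 0, 0, 0, 0, 0, 0]

```text
time_s: 3.02
position: [0.4976, -0.0167, 0.1579]
tool_rot: [[-1.0, 0.0, -0.0], [0.0, 1.0, -0.0], [0.0, -0.0, -1.0]]
ft_force: [-0.5, -0.7, -0.5]
grip_width: 0.0
gripper_force: 0.0
```

Run:
```python
from h import *
s=env.observe();print(s['time_s'],s['position'],s['grip_width'],s['gripper_force'])
c=cam('wrist');t=cam('top');s=cam('scene')
cv2.imwrite('pics/w3.png',np.hstack([cv2.resize(c[0],(400,300)),cv2.resize(s[0][110:290,150:390],(400,300))])[:,:,::-1])
```

```text
3.0167 [ 0.49755575 -0.01668605  0.15791897] 4.7307796061095636e-05 0.0
```

View pics/w3.png

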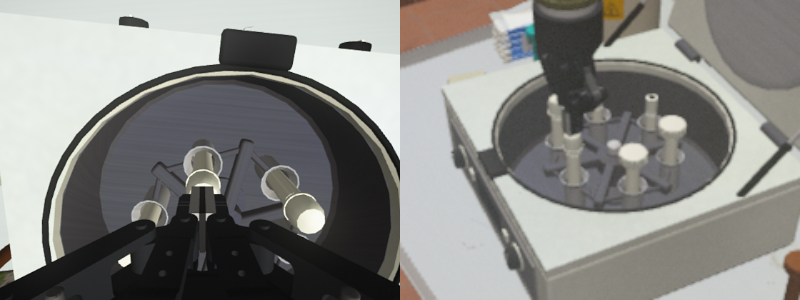

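Run:
```python
from h import *
c=cam('wrist');s=cam('scene')
p=np.array(env.observe()['position'])
print('tcp',proj(c,p),'dome',proj(c,[.4972,-.0157,.170]),proj(c,[.4972,-.0157,.146]),proj(s,p),proj(s,p-[0,0,.019]),proj(s,[.4972,-.0157,.170]))
cv2.imwrite('pics/w4.png',np.hstack([cv2.resize(c[0][190:350,200:360],(400,400)),cv2.resize(s[0][130:230,210:310],(400,400),interpolation=2)])[:,:,::-1])
```

```text
tcp [283.67466913 268.12887748] dome [285.78467884 278.01805584] [285.47165051 258.30397495] [253.86666127 194.45640936] [254.16248059 201.62406167] [253.27218521 189.6081611 ]
```

View pics/w4.png

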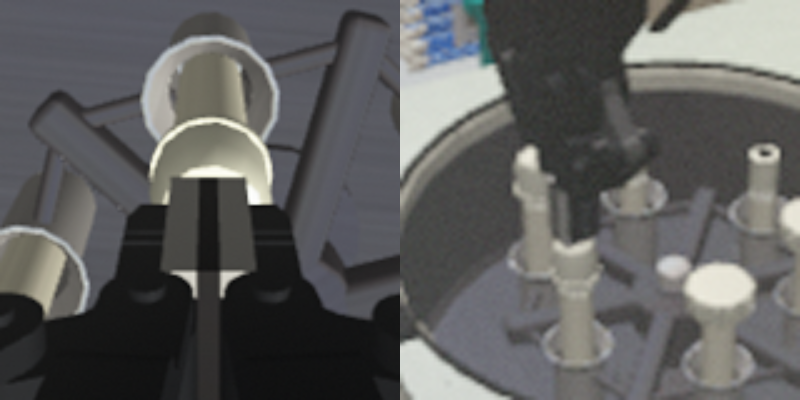

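The closed fingers are over L1's stopper rather than beside it. In the scene crop the tips end at about pixel (254,190), the dome top, and not at the expected row 201. The tips therefore stand about 30 mm higher than the nominal TCP implies. I'll reopen, go 30 mm lower and close again.

Emit:
arm_command:
  commands: [-0.2, 0, 0, -0.02, 0, 0, 0, -0.2, 0, 0, -0.02, 0, 0, 0, -0.2, 0, 0, -0.02, 0, 0, 0, -0.2, 0, 0, -0.02, 0, 0, 0, -0.2, 0, 0, 0.03, 0, 0, 0, -0.2, 0, 0, 0.06, 0, 0, 0, -0.2, 0, 0, 0.06, 0, 0, 0]

```text
time_s: 3.85
position: [0.4959, -0.0163, 0.1251]
tool_rot: [[-1.0, 0.0, -0.006], [0.0, 1.0, 0.002], [0.006, 0.002, -1.0]]
ft_force: [-1.1, 0.3, -0.5]
grip_width: 0.0513
gripper_force: 0.0
```

Emit:
arm_command:
  commands: [1, 0, 0, 0, 0, 0, 0, 1, 0, 0, 0, 0, 0, 0, 1, 0, 0, 0, 0, 0, 0, 1, 0, 0, 0, 0, 0, 0, 1, 0, 0, 0, 0, 0, 0]

```text
time_s: 4.27
position: [0.4981, -0.0168, 0.1289]
tool_rot: [[-1.0, 0.0, 0.002], [0.0, 1.0, -0.001], [-0.002, -0.001, -1.0]]
ft_force: [0.3, -0.8, 4.1]
grip_width: 0.023
gripper_force: 29.8
```

Emit:
arm_command:
  commands: [1, 0, 0, -0.06, 0, 0, 0, 1, 0, 0, -0.14, 0, 0, 0, 1, 0, 0, -0.22, 0, 0, 0, 1, 0, 0, -0.22, 0, 0, 0, 1, 0.01, -0.08, -0.22, 0, 0, 0, 1, 0.02, -0.16, -0.22, 0, 0, 0, 1, 0.03, -0.24, -0.22, 0, 0, 0, 1, 0.035, -0.32, -0.22, 0, 0, 0, 1, 0.04, -0.4, -0.22, 0, 0, 0, 1, 0.05, -0.48, -0.22, 0, 0, 0, 1, 0.055, -0.56, -0.22, 0, 0, 0, 1, 0.058, -0.602, -0.22, 0, 0, 0]

```text
time_s: 5.27
position: [0.4675, -0.3216, 0.2374]
tool_rot: [[-1.0, 0.003, -0.0], [0.003, 1.0, -0.001], [0.0, -0.001, -1.0]]
ft_force: [1.1, 0.0, 0.1]
grip_width: 0.0229
gripper_force: 29.7
```

Emit:
arm_command:
  commands: [1, 0, 0, 0, 0, 0, 0, 1, 0, 0, 0, 0, 0, 0, 1, 0, 0, 0, 0, 0, 0]

```text
time_s: 5.52
position: [0.4685, -0.3169, 0.2378]
tool_rot: [[-1.0, -0.0, -0.0], [-0.0, 1.0, 0.0], [0.0, 0.0, -1.0]]
ft_force: [0.5, 0.1, 0.3]
grip_width: 0.0228
gripper_force: 29.7
```

Run:
```python
from h import *
st=env.observe();p=np.array(st['position']);print(p,np.round(st['tool_rot'],4),st['grip_width'])
c=cam('wrist');s=cam('scene');t=cam('top')
print(proj(c,[.469,-.3178,.06]),proj(s,p),proj(s,p-[0,0,.078]))
cv2.imwrite('pics/w5.png',np.hstack([cv2.resize(c[0],(400,300)),cv2.resize(s[0][195:405,220:500],(400,300))])[:,:,::-1])
```

```text
[ 0.46848766 -0.31687977  0.23783096] [[-1.e+00 -1.e-04 -2.e-04]
 [-1.e-04  1.e+00  5.e-04]
 [ 2.e-04  5.e-04 -1.e+00]] 0.022824169358604287
[282.48739673 195.86283213] [336.38840637 269.13094288] [332.21844932 301.93208696]
```

View pics/w5.png

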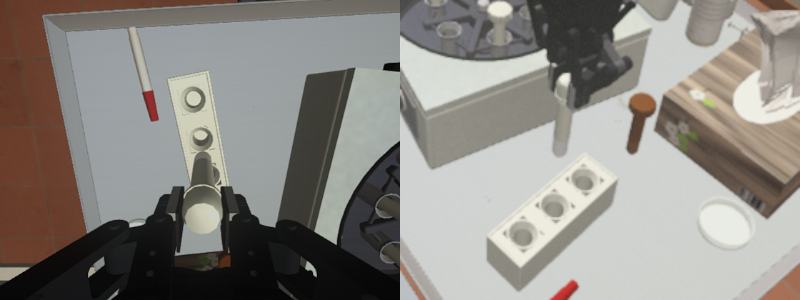

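L1 is held upright between the pads. The middle rack well shows at wrist pixel (283,193), within 3 px of the prediction, so I'll lower the tube into it.

Emit:
arm_command:
  commands: [1, 0, 0, 0.07, 0, 0, 0, 1, 0, 0, 0.14, 0, 0, 0, 1, 0, 0, 0.2, 0, 0, 0, 1, 0, 0, 0.25, 0, 0, 0, 1, 0, 0, 0.28, 0, 0, 0, 1, 0, 0, 0.296, 0, 0, 0, 1, 0, 0, 0.296, 0, 0, 0, 1, 0, 0, 0.296, 0, 0, 0]

```text
time_s: 6.33
position: [0.4688, -0.3172, 0.0904]
tool_rot: [[-1.0, -0.0, 0.0], [-0.0, 1.0, -0.0], [-0.0, -0.0, -1.0]]
ft_force: [-0.6, 0.2, 0.6]
grip_width: 0.0227
gripper_force: 30.0
```

Emit:
arm_command:
  commands: [-0.2, 0, 0, 0, 0, 0, 0, -0.2, 0, 0, 0, 0, 0, 0, -0.2, 0, 0, 0, 0, 0, 0, -0.2, 0, 0, -0.07, 0, 0, 0, -0.2, 0, 0, -0.15, 0, 0, 0, -0.2, 0, 0, -0.23, 0, 0, 0, -0.2, 0, 0, -0.31, 0, 0, 0, -0.2, -0.03, 0.07, -0.34, 0, 0, 0, -0.2, -0.06, 0.14, -0.34, 0, 0, 0, -0.2, -0.09, 0.21, -0.34, 0, 0, 0, -0.2, -0.12, 0.28, -0.34, 0, 0, 0, -0.2, -0.15, 0.35, -0.34, 0, 0, 0]

```text
time_s: 7.33
position: [0.5438, -0.1409, 0.2604]
tool_rot: [[-1.0, 0.001, 0.001], [0.001, 1.0, -0.0], [-0.001, -0.0, -1.0]]
ft_force: [0.6, -0.1, 0.0]
grip_width: 0.0512
gripper_force: 0.0
```

Run:
```python
from h import *
s=env.observe();print(s['time_s'],s['position'],s['grip_width']);R=np.array(s['tool_rot'])
print(R.T@(np.array([.5884,.0768,.25])-s['position'])/.5)
c=cam('scene');cv2.imwrite('pics/s5.png',c[0][100:400,150:450,::-1])
```

```text
7.3333 [ 0.54380821 -0.14091386  0.26041909] 0.05115461951146954
[-0.08890877  0.43548703  0.02077276]
```

View pics/s5.png

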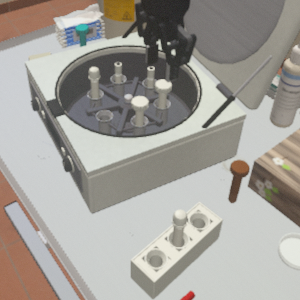

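L1 stands in the middle rack well at crop pixel (180,228), and sleeve P3 is empty at (104,117). S2 is next.

Emit:
arm_command:
  commands: [-0.2, -0.015, 0.08, 0.02, 0, 0, 0, -0.2, -0.03, 0.16, 0.02, 0, 0, 0, -0.2, -0.05, 0.24, 0.02, 0, 0, 0, -0.2, -0.065, 0.32, 0.02, 0, 0, 0, -0.2, -0.08, 0.4, 0.02, 0, 0, 0, -0.2, -0.089, 0.435, 0.02, 0, 0, 0, -0.2, -0.089, 0.435, 0.02, 0, 0, 0, -0.2, -0.089, 0.435, 0.02, 0, 0, 0, -0.2, -0.089, 0.435, 0.02, 0, 0, 0]

```text
time_s: 8.13
position: [0.588, 0.074, 0.25]
tool_rot: [[-1.0, 0.001, -0.0], [0.001, 1.0, -0.0], [0.0, -0.0, -1.0]]
ft_force: [-0.9, 0.3, -0.7]
grip_width: 0.0513
gripper_force: 0.0
```

Emit:
arm_command:
  commands: [-0.2, 0, 0.005, 0.08, 0, 0, 0, -0.2, 0, 0.005, 0.15, 0, 0, 0, -0.2, 0, 0.005, 0.22, 0, 0, 0, -0.2, 0, 0.005, 0.26, 0, 0, 0, -0.2, 0, 0.005, 0.28, 0, 0, 0, -0.2, 0, 0.005, 0.28, 0, 0, 0, 1, 0, 0.005, 0.28, 0, 0, 0, 1, 0, 0.005, 0.28, 0, 0, 0, 1, 0, 0.005, 0.28, 0, 0, 0, 1, 0, 0.005, 0.28, 0, 0, 0, 1, 0, 0.005, 0.28, 0, 0, 0, 1, 0, 0.005, 0.28, 0, 0, 0]

```text
time_s: 9.13
position: [0.589, 0.0771, 0.1117]
tool_rot: [[-1.0, 0.0, 0.004], [0.0, 1.0, -0.001], [-0.004, -0.001, -1.0]]
ft_force: [-0.8, -0.1, 7.1]
grip_width: 0.0138
gripper_force: 29.4
```

Emit:
arm_command:
  commands: [1, 0, 0, -0.05, 0, 0, 0, 1, 0, 0, -0.12, 0, 0, 0, 1, 0, 0, -0.2, 0, 0, 0, 1, 0, 0, -0.27, 0, 0, 0, 1, 0, 0, -0.27, 0, 0, 0, 1, 0.06, -0.06, -0.27, 0, 0, 0, 1, 0.12, -0.12, -0.27, 0, 0, 0, 1, 0.183, -0.185, -0.27, 0, 0, 0, 1, 0.183, -0.185, -0.27, 0, 0, 0, 1, 0.183, -0.185, -0.27, 0, 0, 0, 1, 0.183, -0.185, -0.27, 0, 0, 0]

```text
time_s: 10.05
position: [0.4969, -0.0152, 0.2454]
tool_rot: [[-1.0, 0.001, 0.001], [0.001, 1.0, -0.0], [-0.001, -0.0, -1.0]]
ft_force: [-0.6, -0.1, -0.1]
grip_width: 0.014
gripper_force: 29.4
```

Run:
```python
from h import *
st=env.observe();p=np.array(st['position']);print(p,st['grip_width'])
c=cam('wrist');s=cam('scene')
print(proj(c,[.4972,-.0157,.1]),proj(s,p),proj(s,p-[0,0,.06]))
cv2.imwrite('pics/w6.png',np.hstack([cv2.resize(c[0],(400,300)),cv2.resize(s[0][90:270,150:390],(400,300))])[:,:,::-1])
```

```text
[ 0.4969146  -0.01515752  0.245364  ] 0.014044144216864549
[282.91901867 202.72597529] [251.70057898 158.57173334] [252.75760226 183.47337034]
```

View pics/w6.png

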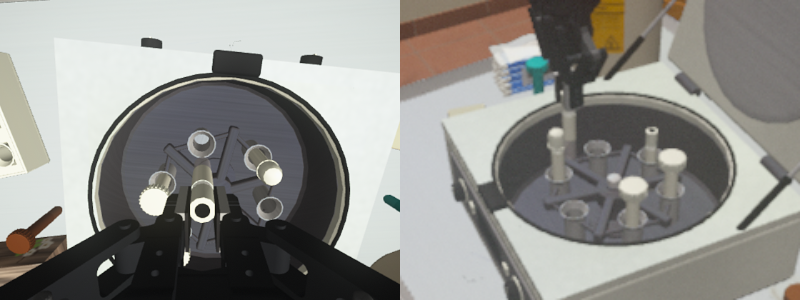

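S2 is held upright. The empty P3 sleeve at wrist (283,199) is straight below it, and P5 is empty at (378,291). Lowering S2 now.

Emit:
arm_command:
  commands: [1, 0, 0, 0.07, 0, 0, 0, 1, 0, 0, 0.13, 0, 0, 0, 1, 0, 0, 0.18, 0, 0, 0, 1, 0, 0, 0.22, 0, 0, 0, 1, 0, 0, 0.25, 0, 0, 0, 1, 0, 0, 0.265, 0, 0, 0, 1, 0, 0, 0.265, 0, 0, 0, 1, 0, 0, 0.265, 0, 0, 0]

```text
time_s: 10.82
position: [0.4973, -0.0146, 0.1124]
tool_rot: [[-1.0, -0.001, 0.0], [-0.001, 1.0, 0.0], [-0.0, 0.0, -1.0]]
ft_force: [-0.1, -0.6, -0.2]
grip_width: 0.0139
gripper_force: 30.2
```

Emit:
arm_command:
  commands: [-0.2, 0, 0, 0, 0, 0, 0, -0.2, 0, 0, 0, 0, 0, 0, -0.2, 0, 0, 0, 0, 0, 0, -0.2, 0, 0, -0.06, 0, 0, 0, -0.2, 0, 0, -0.13, 0, 0, 0, -0.2, 0, 0, -0.21, 0, 0, 0, -0.2, 0, 0, -0.275, 0, 0, 0, -0.2, -0.06, -0.02, -0.275, 0, 0, 0, -0.2, -0.13, -0.035, -0.275, 0, 0, 0, -0.2, -0.2, -0.05, -0.275, 0, 0, 0, -0.2, -0.251, -0.068, -0.275, 0, 0, 0, -0.2, -0.251, -0.068, -0.275, 0, 0, 0]

```text
time_s: 11.82
position: [0.6252, -0.0508, 0.2481]
tool_rot: [[-1.0, 0.001, -0.001], [0.001, 1.0, -0.0], [0.001, -0.0, -1.0]]
ft_force: [0.0, 0.7, 0.1]
grip_width: 0.0511
gripper_force: 0.0
```

Emit:
arm_command:
  commands: [-0.2, 0, 0, 0, 0, 0, 0, -0.2, 0, 0, 0, 0, 0, 0]

```text
time_s: 11.98
position: [0.6216, -0.049, 0.2499]
tool_rot: [[-1.0, 0.0, -0.0], [0.0, 1.0, 0.0], [0.0, 0.0, -1.0]]
ft_force: [-0.1, 0.9, 0.5]
grip_width: 0.0514
gripper_force: 0.0
```

Run:
```python
from h import *
st=env.observe();p=np.array(st['position']);print(p,st['grip_width'],np.array(st['tool_rot']).T@(np.array([.6229,-.0485,.126])-p)/.5)
c=cam('wrist');s=cam('scene')
print(proj(c,[.6229,-.0485,.154]))
cv2.imwrite('pics/w7.png',np.hstack([cv2.resize(c[0],(400,300)),cv2.resize(s[0][90:270,150:390],(400,300))])[:,:,::-1])
```

```text
[ 0.62160852 -0.04901645  0.24989844] 0.05142331504987965 [-0.00270223  0.00098525  0.2477958 ]
[284.19164845 218.72027529]
```

View pics/w7.png

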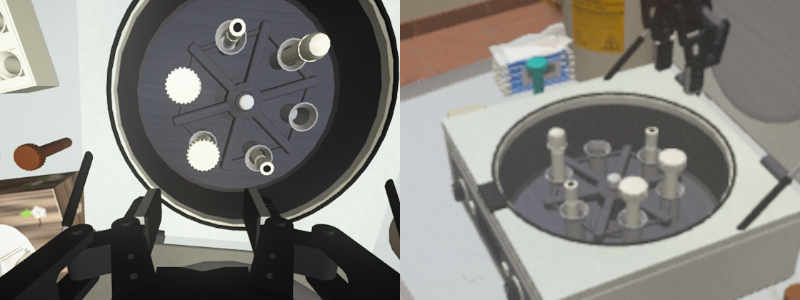

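S2 sits in P3 at wrist crop (232,38). W1's cap is at (283,216), exactly as predicted. Descending on W1.

Emit:
arm_command:
  commands: [-0.2, -0.002, 0.001, 0.08, 0, 0, 0, -0.2, -0.002, 0.001, 0.15, 0, 0, 0, -0.2, -0.002, 0.001, 0.21, 0, 0, 0, -0.2, -0.002, 0.001, 0.24, 0, 0, 0, -0.2, -0.002, 0.001, 0.254, 0, 0, 0, -0.2, -0.002, 0.001, 0.254, 0, 0, 0, 1, -0.002, 0.001, 0.254, 0, 0, 0, 1, -0.002, 0.001, 0.254, 0, 0, 0, 1, -0.002, 0.001, 0.254, 0, 0, 0, 1, -0.002, 0.001, 0.254, 0, 0, 0, 1, -0.002, 0.001, 0.254, 0, 0, 0]

```text
time_s: 13.0
position: [0.6239, -0.0489, 0.1249]
tool_rot: [[-1.0, 0.0, 0.004], [0.0, 1.0, -0.001], [-0.004, -0.001, -1.0]]
ft_force: [-0.4, 1.5, 7.0]
grip_width: 0.0324
gripper_force: 30.2
```

Emit:
arm_command:
  commands: [1, 0, 0, -0.05, 0, 0, 0, 1, 0, 0, -0.12, 0, 0, 0, 1, 0, 0, -0.2, 0, 0, 0, 1, 0, 0, -0.27, 0, 0, 0, 1, 0, 0, -0.27, 0, 0, 0, 1, 0.02, 0.07, -0.27, 0, 0, 0, 1, 0.04, 0.14, -0.27, 0, 0, 0, 1, 0.06, 0.21, -0.27, 0, 0, 0, 1, 0.071, 0.251, -0.27, 0, 0, 0, 1, 0.071, 0.251, -0.27, 0, 0, 0, 1, 0.071, 0.251, -0.27, 0, 0, 0, 1, 0.071, 0.251, -0.27, 0, 0, 0]

```text
time_s: 14.0
position: [0.5878, 0.0762, 0.258]
tool_rot: [[-1.0, 0.001, 0.0], [0.001, 1.0, -0.0], [-0.0, -0.0, -1.0]]
ft_force: [-0.3, 0.4, -0.5]
grip_width: 0.0324
gripper_force: 30.1
```

Run:
```python
from h import *
st=env.observe();p=np.array(st['position']);print(p,st['grip_width'],np.array(st['tool_rot']).T@(np.array([.5884,.0768,.126])-p)/.5)
c=cam('wrist');s=cam('scene')
print(proj(c,[.5884,.0768,.1]))
cv2.imwrite('pics/w8.png',np.hstack([cv2.resize(c[0],(400,300)),cv2.resize(s[0][90:270,150:390],(400,300))])[:,:,::-1])
```

```text
[0.58778666 0.07622476 0.25803224] 0.03235338487005065 [-0.00112073  0.00124728  0.26406452]
[284.17681598 200.17504135]
```

View pics/w8.png

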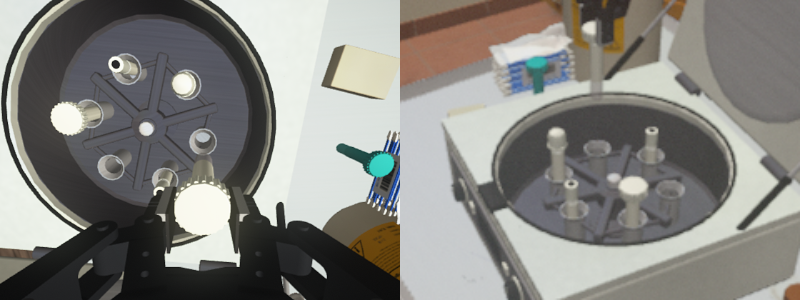

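W1 is held upright and the empty P5 sleeve at wrist (284,197) is right below it. P1 is empty at crop (112,167). Lowering W1.

Emit:
arm_command:
  commands: [1, 0, 0, 0.07, 0, 0, 0, 1, 0, 0.001, 0.13, 0, 0, 0, 1, 0, 0.001, 0.18, 0, 0, 0, 1, 0, 0.001, 0.22, 0, 0, 0, 1, 0, 0.001, 0.25, 0, 0, 0, 1, 0, 0.001, 0.265, 0, 0, 0, 1, 0, 0.001, 0.265, 0, 0, 0, 1, 0, 0.001, 0.265, 0, 0, 0]

```text
time_s: 14.77
position: [0.5881, 0.0764, 0.1257]
tool_rot: [[-1.0, 0.001, 0.001], [0.001, 1.0, -0.0], [-0.001, -0.0, -1.0]]
ft_force: [-0.4, 0.1, 0.2]
grip_width: 0.0324
gripper_force: 30.3
```

Emit:
arm_command:
  commands: [-0.2, 0, 0, 0, 0, 0, 0, -0.2, 0, 0, 0, 0, 0, 0, -0.2, 0, 0, 0, 0, 0, 0, -0.2, 0, 0, -0.06, 0, 0, 0, -0.2, 0, 0, -0.13, 0, 0, 0, -0.2, 0, 0, -0.21, 0, 0, 0, -0.2, 0, 0, -0.25, 0, 0, 0, -0.2, 0.02, -0.07, -0.25, 0, 0, 0, -0.2, 0.04, -0.15, -0.25, 0, 0, 0, -0.2, 0.065, -0.22, -0.25, 0, 0, 0, -0.2, 0.09, -0.3, -0.25, 0, 0, 0, -0.2, 0.12, -0.38, -0.25, 0, 0, 0]

```text
time_s: 15.77
position: [0.5273, -0.113, 0.2506]
tool_rot: [[-1.0, -0.0, 0.0], [-0.0, 1.0, -0.0], [-0.0, -0.0, -1.0]]
ft_force: [1.7, -0.7, 0.1]
grip_width: 0.0512
gripper_force: 0.0
```

Emit:
arm_command:
  commands: [-0.2, 0.02, -0.08, 0, 0, 0, 0, -0.2, 0.045, -0.16, 0, 0, 0, 0, -0.2, 0.07, -0.24, 0, 0, 0, 0, -0.2, 0.09, -0.32, 0, 0, 0, 0, -0.2, 0.11, -0.39, 0, 0, 0, 0, -0.2, 0.118, -0.408, 0, 0, 0, 0, -0.2, 0.118, -0.408, 0, 0, 0, 0, -0.2, 0.118, -0.408, 0, 0, 0, 0, -0.2, 0.118, -0.408, 0, 0, 0, 0]

```text
time_s: 16.52
position: [0.4694, -0.3142, 0.2506]
tool_rot: [[-1.0, -0.001, 0.0], [-0.001, 1.0, 0.0], [-0.0, 0.0, -1.0]]
ft_force: [-0.1, 0.9, 0.3]
grip_width: 0.0513
gripper_force: 0.0
```

Run:
```python
from h import *
st=env.observe();p=np.array(st['position']);print(p,st['grip_width'],np.array(st['tool_rot']).T@(np.array([.4688,-.3172,.089])-p)/.5)
c=cam('wrist');s=cam('scene')
print(proj(c,[.4688,-.3172,.13]))
cv2.imwrite('pics/w9.png',np.hstack([cv2.resize(c[0],(400,300)),cv2.resize(s[0][90:270,150:390],(400,300))])[:,:,::-1])
```

```text
[ 0.46935823 -0.31420915  0.25061338] 0.05126458750184288 [ 0.00120787 -0.00606179  0.32322493]
[279.92107054 208.54688651]
```

View pics/w9.png

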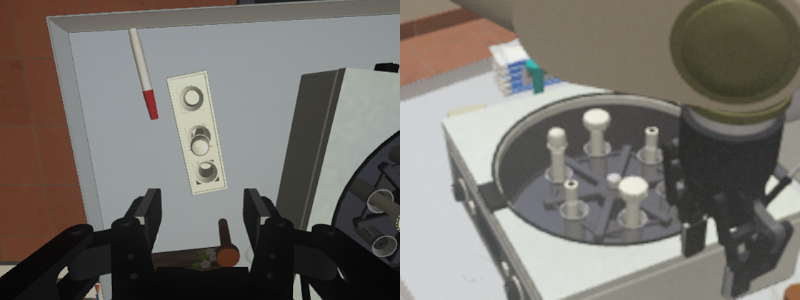

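W1 stands in P5 at scene crop (597,130). L1 in the rack is at wrist (281,204), as predicted. Fetching L1.

Emit:
arm_command:
  commands: [-0.2, 0.001, -0.005, 0.08, 0, 0, 0, -0.2, 0.001, -0.005, 0.16, 0, 0, 0, -0.2, 0.001, -0.005, 0.24, 0, 0, 0, -0.2, 0.001, -0.005, 0.3, 0, 0, 0, -0.2, 0.001, -0.005, 0.322, 0, 0, 0, -0.2, 0.001, -0.005, 0.322, 0, 0, 0, 1, 0.001, -0.005, 0.322, 0, 0, 0, 1, 0.001, -0.005, 0.322, 0, 0, 0, 1, 0.001, -0.005, 0.322, 0, 0, 0, 1, 0.001, -0.005, 0.322, 0, 0, 0, 1, 0.001, -0.005, 0.322, 0, 0, 0]

```text
time_s: 17.53
position: [0.4691, -0.3183, 0.0911]
tool_rot: [[-1.0, 0.0, 0.002], [0.0, 1.0, -0.002], [-0.002, -0.002, -1.0]]
ft_force: [0.5, 1.1, 7.3]
grip_width: 0.0227
gripper_force: 30.1
```

Emit:
arm_command:
  commands: [1, 0, 0, -0.05, 0, 0, 0, 1, 0, 0, -0.12, 0, 0, 0, 1, 0, 0, -0.2, 0, 0, 0, 1, 0, 0, -0.28, 0, 0, 0, 1, 0, 0, -0.36, 0, 0, 0, 1, 0, 0.06, -0.36, 0, 0, 0, 1, -0.01, 0.13, -0.36, 0, 0, 0, 1, -0.02, 0.2, -0.36, 0, 0, 0, 1, -0.04, 0.27, -0.36, 0, 0, 0, 1, -0.06, 0.34, -0.36, 0, 0, 0, 1, -0.1, 0.41, -0.36, 0, 0, 0, 1, -0.15, 0.46, -0.36, 0, 0, 0]

```text
time_s: 18.53
position: [0.5432, -0.0852, 0.2708]
tool_rot: [[-1.0, -0.0, 0.002], [-0.0, 1.0, -0.0], [-0.002, -0.0, -1.0]]
ft_force: [-0.0, -0.3, -0.2]
grip_width: 0.0222
gripper_force: 29.9
```

Emit:
arm_command:
  commands: [1, -0.05, 0.03, 0, 0, 0, 0, 1, -0.1, 0.055, 0, 0, 0, 0, 1, -0.158, 0.079, 0, 0, 0, 0, 1, -0.158, 0.079, 0, 0, 0, 0, 1, -0.158, 0.079, 0, 0, 0, 0, 1, -0.158, 0.079, 0, 0, 0, 0]

```text
time_s: 19.03
position: [0.6221, -0.0487, 0.2696]
tool_rot: [[-1.0, 0.0, -0.0], [0.0, 1.0, -0.0], [0.0, -0.0, -1.0]]
ft_force: [0.7, -1.4, -0.5]
grip_width: 0.0225
gripper_force: 29.9
```

Run:
```python
from h import *
st=env.observe();p=np.array(st['position']);print(p,st['grip_width'],np.array(st['tool_rot']).T@(np.array([.6229,-.0485,.131])-p)/.5)
c=cam('wrist');s=cam('scene')
print(proj(c,[.6229,-.0485,.1]))
cv2.imwrite('pics/w10.png',np.hstack([cv2.resize(c[0],(400,300)),cv2.resize(s[0][90:270,150:390],(400,300))])[:,:,::-1])
```

```text
[ 0.62208569 -0.0486563   0.26963682] 0.022495476898577435 [-0.00164086  0.00037133  0.27727349]
[283.69666884 197.86660443]
```

View pics/w10.png

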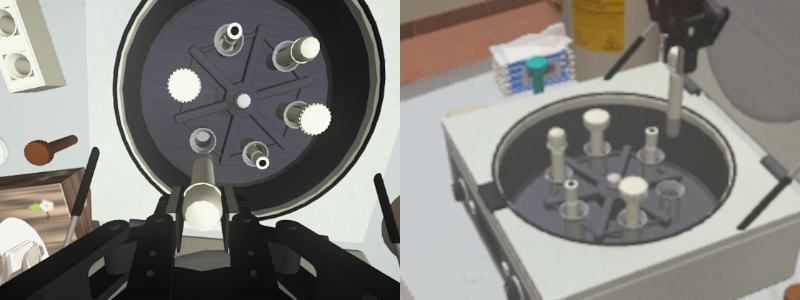

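L1 is held upright over the empty P1 sleeve (wrist (284,197)). W2 is at crop (184,85) opposite W1 at (315,117), and S1 at (257,155) is opposite S2 at (230,38). Lowering L1 opposite L2.

Emit:
arm_command:
  commands: [1, -0.001, 0, 0.07, 0, 0, 0, 1, -0.001, 0, 0.14, 0, 0, 0, 1, -0.001, 0, 0.19, 0, 0, 0, 1, -0.001, 0, 0.23, 0, 0, 0, 1, -0.001, 0, 0.26, 0, 0, 0, 1, -0.001, 0, 0.279, 0, 0, 0, 1, -0.001, 0, 0.279, 0, 0, 0, 1, -0.001, 0, 0.279, 0, 0, 0]

```text
time_s: 19.8
position: [0.6229, -0.049, 0.1308]
tool_rot: [[-1.0, 0.001, 0.001], [0.001, 1.0, -0.0], [-0.001, -0.0, -1.0]]
ft_force: [0.4, 0.7, -0.6]
grip_width: 0.0227
gripper_force: 30.7
```

Emit:
arm_command:
  commands: [-0.2, 0, 0, 0, 0, 0, 0, -0.2, 0, 0, 0, 0, 0, 0, -0.2, 0, 0, 0, 0, 0, 0, -0.2, 0, 0, 0, 0, 0, 0, -0.2, 0, 0, -0.07, 0, 0, 0, -0.2, 0, 0, -0.14, 0, 0, 0, -0.2, 0, 0, -0.22, 0, 0, 0, -0.2, 0, 0, -0.28, 0, 0, 0, -0.2, 0.08, 0, -0.3, 0, 0, 0, -0.2, 0.16, 0, -0.3, 0, 0, 0, -0.2, 0.24, 0, -0.3, 0, 0, 0, -0.2, 0.3, 0, -0.3, 0, 0, 0]

```text
time_s: 20.8
position: [0.4703, -0.048, 0.2801]
tool_rot: [[-1.0, 0.0, 0.0], [0.0, 1.0, -0.0], [-0.0, -0.0, -1.0]]
ft_force: [0.8, -0.7, -0.0]
grip_width: 0.0515
gripper_force: 0.0
```

Emit:
arm_command:
  commands: [-0.2, 0.07, 0.08, 0, 0, 0, 0, -0.2, 0.14, 0.16, 0, 0, 0, 0, -0.2, 0.2, 0.24, 0, 0, 0, 0, -0.2, 0.2, 0.32, 0, 0, 0, 0, -0.2, 0.2, 0.4, 0, 0, 0, 0, -0.2, 0.2, 0.48, 0, 0, 0, 0, -0.2, 0.2, 0.56, 0, 0, 0, 0, -0.2, 0.2, 0.62, 0, 0, 0, 0, -0.2, 0.2, 0.62, 0, 0, 0, 0, -0.2, 0.2, 0.62, 0, 0, 0, 0]

```text
time_s: 21.63
position: [0.3725, 0.2636, 0.2797]
tool_rot: [[-1.0, -0.004, -0.0], [-0.004, 1.0, -0.0], [0.0, -0.0, -1.0]]
ft_force: [0.5, -0.8, -0.1]
grip_width: 0.0512
gripper_force: 0.0
```

Run:
```python
from h import *
t=cam('top');g=t[0].astype(int);s=cam('scene')
cv2.imwrite('pics/t_end.png',t[0][:,:,::-1])
m=((g.min(2)>120)).astype(np.uint8)
hub=proj(t,[.5695,.0042,.108]);yy,xx=np.mgrid[:420,:560];m[(xx-hub[0])**2+(yy-hub[1])**2>60**2]=0
n,_,st,ce=cv2.connectedComponentsWithStats(m)
for i in range(1,n):
    if st[i,4]>8: print(st[i],ce[i].round(1))
for k,(nm,z) in enumerate([('S',.142),('W',.154),('L',.168),('S',.142),('W',.154),('L',.168)]):
    a=np.radians(15.4+60*k);p=[.5695+.075*np.cos(a),.0042+.075*np.sin(a),z];print(nm,proj(t,p).round(1),proj(s,p).round(1))
g=s[0].astype(int);m=(g.min(2)>150).astype(np.uint8);hb=proj(s,[.5695,.0042,.1]);m[((xx-hb[0])/66)**2+((yy-hb[1])/40)**2>1]=0
n,_,st,ce=cv2.connectedComponentsWithStats(m)
for i in range(1,n):
    if st[i,4]>15: print('scene',st[i],ce[i].round(1))
```

```text
[254 167  12   8  41] [258.4 170.1]
[284 172  10   9  71] [288.7 176.2]
[294 180   3   6  10] [295.3 181.7]
[225 186  16  15 188] [232.8 193.1]
[263 201   8   7  43] [266.4 204. ]
[292 202  16  15 190] [299.4 209.3]
[237 221   9   9  67] [241.  225.2]
[249 226   3   4   9] [250.2 227.4]
[272 232  11   9  41] [276.5 235.8]
S [257.2 169.8] [301.3 168.3]
W [232.8 192.6] [268.4 159.5]
L [241.1 224.9] [244.  169.1]
S [275.2 234.4] [253.7 200.3]
W [299.3 209.5] [289.8 201. ]
L [290.1 175.6] [313.9 178.7]
scene [261 159  14   6  59] [267.8 161.5]
scene [239 167   9   6  43] [243.2 169.3]
scene [297 166   8   5  21] [301.  168.6]
scene [308 176  10   6  48] [312.3 178.5]
scene [274 194  25  13 189] [287.4 200.1]
scene [249 198   8   6  26] [252.4 200.3]
scene [245 229  77  10  87] [282.9 235.7]
```

```bash
python3 -c "
from rig import env
print(env.close_job())"
```

```text
the job is handed in; nothing more can be done
None
```

The job is handed in at about 22 s of robot time: each tube now stands opposite its twin, and in the last top and scene images all six caps were within about 2 px of their fully seated positions.

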